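Pack the stripped spray gun for washing

ROBOT

A 6-joint arm with a two-finger parallel gripper is mounted at the origin on the work surface. World frame = base frame: x ahead of the robot, y to its left, z up, the work surface at z = 0. Lengths are in m, angles in rad, forces in N, time in s.
With the tool pointing down it reaches from about 0.35 to 0.775 m from the base axis. Payload 5.5 kg.
Tool frame: the origin (TCP) lies at the very end of the fingers, on their centre line; the grasp point (between the pads) lies env.hold_point_z behind it (env.hold_point_z is the distance from the TCP to the grasp point, in m); z points along the fingers, y is the line along which they close (so a half turn about z gives the same grasp; the last joint's range is limited). The gripper opens to 85 mm and grips with 20 to 120 N. Pads are 22 mm wide; open, the fingers measure 114 mm over their backs; the gripper's body (76 mm by 85 mm) begins 54 mm behind the grasp point. The pads swing forward as they close: fully open they stand 13 mm farther back than shut.
Start: joints at [-1.3, 0.313, 0.046, 1.304, 0, 1.431], TCP at [0.23, -0.527, 0.203] pointing down, gripper open.
Joint ranges: [-2.76, 2.76], [-0.86, 1.69], [-1.03, 1.26], [-2.2, 2.34], [-1.47, 1.5], [-3.14, 3.14]. Speed limits (rad/s): [2.57, 2.57, 3.14, 3.14, 3.14, 3.14].

INTERFACE

Orientations are given as a unit quaternion [w, x, y, z].
In Python, from workcell import env gives the robot as it stands.
- The arm moves only by the tool carry_out, never from a script. Its argument "steps" is a list of rows, each a list of 3 entries, a list of its own where there are three numbers: the turn, a rotation vector about the tool's x, y, z in degrees, then the shift along the tool's x, y, z in cm, then the closure in counts, from 0 (fully open) to 255 (shut). A call has exactly 8 rows; each row is the pose to reach, as a shift and turn from the pose commanded when the call began, along the tool's axes at that moment; what a row does not reach only later rows make up. A row lasts 1/8 s, in which the tool goes at most 62.5 mm and 10.7 degrees, less where a joint would pass 70% of its speed; a pose out of reach is approached as far as the arm can. A call with a gripper value outside its range is refused whole. The fingers move at their own pace and stop on an object; "force" is the grip in N (left out, the last holds). Time passes only in rows, so rows that repeat a pose let the fingers close, or fill a call up. It gives the time, the measured TCP pose, the force, the opening and the grip force at its end, in the units of the state.
- env.get_state(): the state, without advancing time (a new reading comes with each control period).
- env.read_camera(name): name is "side" or "top"; returns (picture, depth): 400x640x3 uint8, red, green, blue; 400x640 float32, m along the optical axis (not along the pixel's ray), 0 where there is no reading.
- env.get_calibration(name): a dict with "fx", "fy", "cx", "cy" (pixels), "D" ([k1, k2, p1, p2, k3] as OpenCV has them; the pictures are not rectified), "origin" and "orientation" of the camera in the world. Camera axes: x right, y up, looking along -z (the intrinsics and any distortion apply to the point x, -y, -z); pixel columns grow to the right and rows downward; lengths in m; the calibration is good to about 2 mm. A picture is of the moment at which its call begins. get_calibration takes no time and is no camera call.
- env.hand_in(): hands the job in; it is judged then, once.
The state is a dict: "clock": time; "joint_pos": joint angles; "qvel": joint speeds; "tau": joint torques, N m; "tcp_pos": TCP position; "orientation": TCP orientation; "wrist_force": force on the tool from outside, world axes, zero at the start; "ft_torque": the same for the moment, N m; "finger_gap": finger opening in m; "grip_force": force on a finger pad.
Only numpy, scipy, OpenCV 4.12 (cv2) and the standard library are available. Lean on these libraries where they do the work, as an engineer would, in place of code of your own. Each camera call takes 0.05 s, during which the arm holds its last target. There are 200 camera calls.

TASK

Pack the spray gun's parts in the wash caddy, each standing upright on the floor of the well made for it: the paint cup in the large round well, the air cap with its two horns in the small round well, the fluid nozzle in the six-sided well and the pressure regulator in the square well. The plain can without a neck and the plain collar without horns are not part of the gun: leave them standing where they are.

Things in the scene. Friction and masses are not known exactly. Their poses are not given: they have to be found in the camera images.
- paint_cup: Steel gravity cup standing upside down on its 56 mm lid, 118 mm tall. Lid z 0 to 12 mm, body 53 mm wide up to z 68, shoulder narrowing up to z 84, then a round neck 24 mm wide from z 84 to 118, good to grip around z 105. About 180 g. Loose, stands upright; origin: centre of its underside, z up.
- air_cap: Round knurled aluminium cap, 38 mm wide, its round body z 0 to 34 mm, with two small horns on top (at +x and -x, within the 38 mm) up to z 46. Grip the round body, any yaw. About 80 g. Loose, stands upright; origin: centre of its underside, z up.
- fluid_nozzle: Brass nozzle: hexagon foot 28 mm across flats (32 mm across corners), z 0 to 14 mm; round barrel 22 mm wide, z 14 to 42; cone up to the tip at z 54. Grip the barrel, any yaw. About 90 g. Loose, stands upright; origin: centre of its underside, z up.
- regulator: Air pressure regulator: square aluminium block 32 x 32 mm, z 0 to 36 mm, with a round gauge 20 mm wide at mid height that stands 6 mm out of its +x face, and on top a black round knob 26 mm wide, z 40 to 64, rigid (does not turn), good to grip, any yaw. About 200 g. Loose, stands upright; origin: centre of its underside, z up.
- plain_can: Look-alike, stays where it is: steel can with the same 56 mm width as the paint cup but a flat top at z 80 mm and no neck. Loose, stands upright; origin: centre of its underside, z up.
- plain_collar: Look-alike, stays where it is: knurled aluminium collar, 38 mm wide and 34 mm tall like the air cap's body, but with a flat top, a dark bore and no horns. Loose, stands upright; origin: centre of its underside, z up.
- large_round_well: Well for the paint cup: round white rim, 80 mm inside. The floor is 5 mm above the origin, the rim 6 mm above the floor and 4 mm thick, on a grey plate 88 mm square; origin: centre of the plate's underside, z up, x and y along the plate's edges. Fixed in the caddy; the four wells stand in one row along their y, 94 mm apart, in any sequence.
- small_round_well: Well for the air cap: round white rim, 60 mm inside. The floor is 5 mm above the origin, the rim 6 mm above the floor and 4 mm thick, on a grey plate 88 mm square; origin: centre of the plate's underside, z up, x and y along the plate's edges. Fixed in the caddy; the four wells stand in one row along their y, 94 mm apart, in any sequence.
- hex_well: Well for the fluid nozzle: six-sided white rim, 56 mm across flats inside. The floor is 5 mm above the origin, the rim 6 mm above the floor and 4 mm thick, on a grey plate 88 mm square; origin: centre of the plate's underside, z up, x and y along the plate's edges. Fixed in the caddy; the four wells stand in one row along their y, 94 mm apart, in any sequence.
- square_well: Well for the regulator: square white rim, 72 mm inside. The floor is 5 mm above the origin, the rim 6 mm above the floor and 4 mm thick, on a grey plate 88 mm square; origin: centre of the plate's underside, z up, x and y along the plate's edges. Fixed in the caddy; the four wells stand in one row along their y, 94 mm apart, in any sequence.
There are look-alikes about, which are no part of the job. Several things look just like the fluid_nozzle: the one meant starts nearest to the robot's base.

How it is judged:
By the outcome, as a careful person would: the job done as asked, in the order asked, and still so for the second after the job is handed in, with the robot touching nothing.
It also fails if it takes over 106 s, if anything falls off the work surface, if the arm or the gripper's body presses on something with over 40 N, if the wrist force passes 120 N, or if a joint passes its speed limit or range.

## Working session

There is one attempt and no reset: what is moved stays moved. The work goes in short steps, Python scripts to look and compute and a tool call to move; the robot and the scene stay as the last step left them, time stands still between calls to the robot, and variables do not carry over. Pictures are saved under pics/ and viewed, at most 14 in all, crops included, and the job is handed in when it is done.

Besides the shell and the picture viewer there is one more tool, called after ">>>" by a JSON object that holds its "method" and its "body", one argument or row to a line. carry_out: Moves the arm, as the interface text tells. Its arguments: {"type":"object","properties":{"steps":{"type":"array","items":{"type":"array"}},"force":{"type":"number"}},"required":["steps"]}

```bash
ls; mkdir -p pics; python3 - <<'E'
from workcell import env
import cv2,numpy as np
print(env.hold_point_z, env.get_state())
for n in ("top","side"):
    p,d=env.read_camera(n); cv2.imwrite(f"pics/{n}0.png",p[...,::-1]); np.savez(f"{n}0.npz",p=p,d=d)
    print(n,env.get_calibration(n))
E
```

```text
pics
0.0187 {'clock': 0.0, 'joint_pos': array([-1.29962827e+00,  3.14023488e-01,  4.49883163e-02,  1.30359858e+00,
        9.33724464e-06,  1.43123440e+00]), 'qvel': array([ 0.00033815, -0.00179867, -0.00034011, -0.00098016,  0.00175363,
       -0.00134957]), 'tau': array([-3.03993456e-04, -4.80624104e+01,  2.98535067e+01,  1.94217620e-02,
       -2.32917830e-05, -1.23891809e-05]), 'tcp_pos': array([ 0.22944859, -0.52662866,  0.2018996 ]), 'orientation': array([-9.17030114e-04,  9.78986207e-01,  2.03924402e-01, -5.57518930e-05]), 'wrist_force': array([ 0.42588341,  0.60843433, -0.60204814]), 'ft_torque': array([-0.06204042,  0.0316607 , -0.00041085]), 'grip_force': 0.0, 'finger_gap': 0.08564017041761413}
top {'fx': 411.16726505679503, 'fy': 411.16726505679503, 'cx': 322.0010889324789, 'cy': 197.33081612130474, 'D': array([-0.04878578,  0.        ,  0.        ,  0.        ,  0.        ]), 'origin': array([0.39973632, 0.00773882, 0.89827402]), 'orientation': array([-0.70165067, -0.05411227,  0.0542231 ,  0.70839117])}
side {'fx': 433.43792489495667, 'fy': 433.43792489495667, 'cx': 316.4542485615335, 'cy': 199.18153601835647, 'D': array([-0.05966996,  0.        ,  0.        ,  0.        ,  0.        ]), 'origin': array([0.25470416, 0.63697063, 0.56048398]), 'orientation': array([-0.1606808 , -0.08490492,  0.43536926,  0.88171789])}
```

View pics/top0.png

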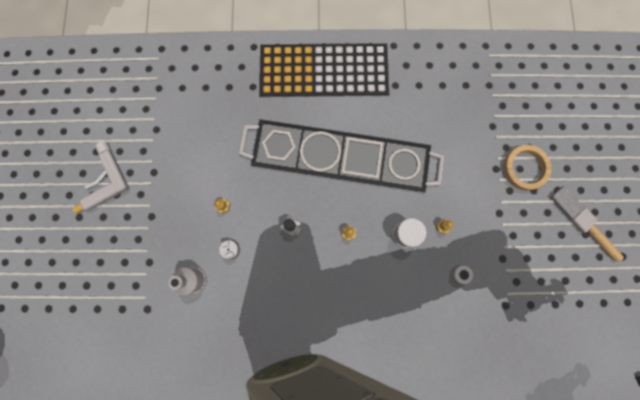

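View pics/side0.png

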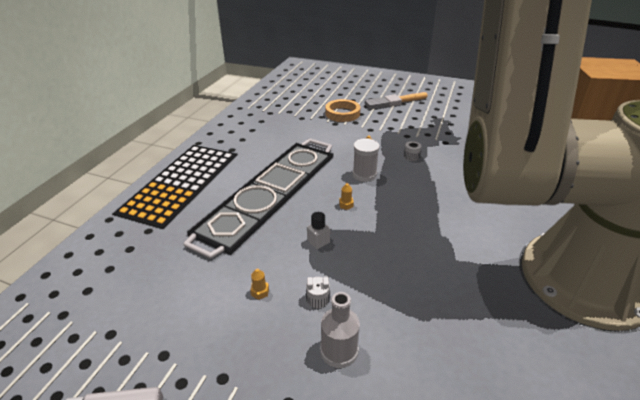

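The top view, with image up as +x and left as +y, shows:
- **Nozzles:** (222,205), (348,232) and (445,226).
- **Other gun parts:** air cap (228,249), cup neck (176,283), regulator (290,226).
- **Look-alikes:** can (412,233), collar (463,274).
- **Wells, left to right:** hex (279,145), large (320,152), square (362,157), small (405,164).

The side view confirms the cup neck (342,300), the horned cap (318,290) and the regulator (319,230).

```bash
cat >h.py <<'E'
import numpy as np,cv2
from scipy.spatial.transform import Rotation as R
from workcell import env
def cam(n):
    c=env.get_calibration(n);K=np.array([[c["fx"],0,c["cx"]],[0,c["fy"],c["cy"]],[0,0,1]])
    q=c["orientation"];return K,c["D"],np.array(c["origin"]),R.from_quat(np.r_[q[1:],q[0]]).as_matrix()
def rays(n,uv):
    K,D,o,M=cam(n);uv=np.asarray(uv,float).reshape(-1,1,2)
    a=cv2.undistortPoints(uv,K,D).reshape(-1,2)
    return o,np.c_[a[:,0],-a[:,1],-np.ones(len(a))]@M.T   # depth-1 rays
def plane(n,uv,z):
    o,r=rays(n,uv);return o+r*((z-o[2])/r[:,2])[:,None]
def cloud(n,d):
    v,u=np.mgrid[:400,:640];o,r=rays(n,np.c_[u.ravel(),v.ravel()])
    P=o+r*d.reshape(-1,1);P[d.ravel()==0]=np.nan;return P.reshape(400,640,3)
E
python3 - <<'E'
from h import *
f=np.load("top0.npz");P=cloud("top",f["d"]);z=P[...,2]
print("table z",np.nanmedian(z[180:300,230:480]))
m=((z>.02)&(z<.15)).astype(np.uint8);m[:,:150]=0;m[345:]=0;m[:190]*=0
n,l,s,c=cv2.connectedComponentsWithStats(m)
for i in range(1,n):
    if s[i,4]<25: continue
    Q=P[l==i];zt=np.percentile(Q[:,2],95);T=Q[Q[:,2]>zt-.008]
    mid=(np.nanmin(T,0)+np.nanmax(T,0))/2
    print(c[i].round(0),s[i,4],"ztop",zt.round(4),"topmid",mid.round(4),"topext",np.ptp(T,0).round(3),"all mid",((Q.min(0)+Q.max(0))/2).round(3),"r",np.hypot(*mid[:2]).round(4))
# rims: white
hsv=cv2.cvtColor(f["p"],cv2.COLOR_RGB2HSV)
w=((hsv[...,1]<40)&(hsv[...,2]>165)).astype(np.uint8);
roi=np.zeros_like(w);roi[120:190,258:428]=1;w*=roi
cv2.imwrite("pics/w.png",w*255)
cs,_=cv2.findContours(w,cv2.RETR_EXTERNAL,cv2.CHAIN_APPROX_NONE)
for k in cs:
    if len(k)<60: continue
    X=plane("top",k.reshape(-1,2),.011)
    (cx,cy),r=cv2.minEnclosingCircle(X[:,:2].astype(np.float32))
    print("rim",k.reshape(-1,2).mean(0),X.mean(0).round(4),(cx,cy),r,cv2.minAreaRect((X[:,:2]*1000).astype(np.float32)))
E
```

```text
table z 0.0005090708098802188
[220. 204.] 113 ztop 0.0544 topmid [0.5213 0.2239 0.0515] topext [0.017 0.015 0.01 ] all mid [0.52  0.224 0.038] r 0.5674
[586. 220.] 177 ztop 0.0232 topmid [ 0.4819 -0.5709  0.0224] topext [0.048 0.045 0.005] all mid [ 0.482 -0.571  0.022] r 0.7471
[291. 226.] 266 ztop 0.0661 topmid [0.4734 0.0736 0.0644] topext [0.023 0.023 0.008] all mid [0.473 0.073 0.045] r 0.4791
[410. 233.] 713 ztop 0.0825 topmid [ 0.4537 -0.1708  0.0806] topext [0.054 0.055 0.011] all mid [ 0.454 -0.171  0.053] r 0.4848
[447. 225.] 118 ztop 0.0533 topmid [ 0.4715 -0.256   0.051 ] topext [0.015 0.015 0.011] all mid [ 0.471 -0.256  0.039] r 0.5365
[349. 232.] 94 ztop 0.0536 topmid [ 0.4583 -0.0482  0.0514] topext [0.017 0.017 0.012] all mid [ 0.459 -0.049  0.041] r 0.4608
[229. 249.] 286 ztop 0.047 topmid [0.4245 0.2044 0.044 ] topext [0.035 0.025 0.01 ] all mid [0.425 0.204 0.035] r 0.4712
[462. 274.] 286 ztop 0.0369 topmid [ 0.3689 -0.2859  0.0341] topext [0.037 0.036 0.01 ] all mid [ 0.369 -0.286  0.03 ] r 0.4668
[186. 280.] 741 ztop 0.1196 topmid [0.3612 0.2837 0.1177] topext [
[... 237 characters left out ...]
19, 65.94449615478516), 89.50382232666016)
rim [362.24087591 157.23357664] [ 0.6262 -0.0832  0.011 ] (0.6264037489891052, -0.08325626701116562) 0.055257849395275116 ((626.3583374023438, -83.12755584716797), (81.91046142578125, 81.42462921142578), 80.67604064941406)
rim [320.06363636 150.71818182] [0.642  0.0103 0.011 ] (0.6420518755912781, 0.00991973839700222) 0.04498027265071869 ((641.5203857421875, 10.396675109863281), (84.71403503417969, 87.1440200805664), 89.43962097167969)
rim [278.41860465 144.46511628] [0.6573 0.103  0.011 ] (0.6577526330947876, 0.10339675098657608) 0.03694073483347893 ((657.2449340820312, 103.06888580322266), (71.72924041748047, 65.60204315185547), 20.60056495666504)
```

>>> {"method": "carry_out", "body": {
  "steps": [
    [[0, 0, -8], [4.9, -3.4, 0], 0],
    [[0, 0, -17], [9.8, -6.8, 0], 0],
    [[0, 0, -25], [14.7, -10.2, 0], 0],
    [[0, 0, -33], [19.6, -13.7, 0], 0],
    [[0, 0, -42], [24.5, -17.1, 0], 0],
    [[0, 0, -50], [29.4, -20.5, 0], 0],
    [[0, 0, -58.5], [34.3, -23.9, 0], 0],
    [[0, 0, -66.5], [39.2, -27.3, 0], 0]
  ],
  "force": 40
}}

```text
clock: 1.1
tcp_pos: [0.4806, -0.1185, 0.2026]
orientation: [-0.0, 0.705, 0.709, -0.0]
wrist_force: [1.1, -0.9, -0.0]
finger_gap: 0.0855
grip_force: 0.0
```

>>> {"method": "carry_out", "body": {
  "steps": [
    [[0, 0, 0], [5.5, -0.5, 0], 0],
    [[0, 0, 0], [11.5, -1.5, 0], 0],
    [[0, 0, 0], [17.5, -2.5, 0], 0],
    [[0, 0, 0], [23.5, -4.5, 0], 0],
    [[0, 0, 0], [29, -7, 0], 0],
    [[0, 0, 0], [34.5, -9.5, 0], 0],
    [[0, 0, 0], [40.2, -12, 0], 0],
    [[0, 0, 0], [40.2, -12, 0], 0]
  ]
}}

```text
clock: 2.1
tcp_pos: [0.3571, 0.2848, 0.2024]
orientation: [-0.0, 0.704, 0.71, -0.0]
wrist_force: [-0.4, 0.3, -0.6]
finger_gap: 0.0851
grip_force: 0.0
```

>>> {"method": "carry_out", "body": {
  "steps": [
    [[0, 0, 0], [-0.1, 0.4, 3], 0],
    [[0, 0, 0], [-0.1, 0.4, 7], 0],
    [[0, 0, 0], [-0.1, 0.4, 10], 0],
    [[0, 0, 0], [-0.1, 0.4, 11.3], 0],
    [[0, 0, 0], [-0.1, 0.4, 11.3], 0],
    [[0, 0, 0], [-0.1, 0.4, 11.3], 255],
    [[0, 0, 0], [-0.1, 0.4, 11.3], 255],
    [[0, 0, 0], [-0.1, 0.4, 11.3], 255]
  ],
  "force": 40
}}

```text
clock: 3.1
tcp_pos: [0.3643, 0.2808, 0.0905]
orientation: [0.0, 0.707, 0.707, 0.001]
wrist_force: [-0.9, 0.2, -1.1]
finger_gap: 0.0321
grip_force: 0.0
```

>>> {"method": "carry_out", "body": {
  "steps": [
    [[0, 0, 0], [0, 0, 0], 255],
    [[0, 0, 0], [0, 0, 0], 255],
    [[0, 0, 0], [0, 0, 0], 255],
    [[0, 0, 0], [0, 0, -2], 255],
    [[0, 0, 0], [0, 0, -4], 255],
    [[0, 0, 0], [0, 0, -7], 255],
    [[0, 0, 0], [0, 0, -9], 255],
    [[0, 0, 0], [0, 0, -9], 255]
  ]
}}

```text
clock: 4.1
tcp_pos: [0.3648, 0.2811, 0.1811]
orientation: [0.001, 0.707, 0.707, 0.002]
wrist_force: [0.5, -0.5, -0.7]
finger_gap: -0.0003
grip_force: 0.0
```

```bash
python3 - <<'E'
from h import *
for n in ("top","side"):
    p,d=env.read_camera(n); cv2.imwrite(f"pics/{n}1.png",p[...,::-1]); np.savez(f"{n}1.npz",p=p,d=d)
s=env.get_state();print(s["tcp_pos"],s["orientation"],s["joint_pos"],s["wrist_force"])
a=cv2.imread("pics/top1.png")[180:380,100:350];b=cv2.imread("pics/side1.png")[200:400,220:470]
cv2.imwrite("pics/c1.png",cv2.resize(np.vstack([a,b]),None,fx=1.5,fy=1.5))
E
```

```text
[0.36351821 0.28046488 0.17912895] [-5.12423521e-05  7.06869168e-01  7.07344277e-01 -2.23933349e-04] [ 4.82030080e-01  9.95951992e-02 -2.81760671e-01  1.18989848e+00
 -3.61430432e-05  2.05215451e+00] [ 0.31779585  0.53057096 -0.18172927]
```

View pics/c1.png

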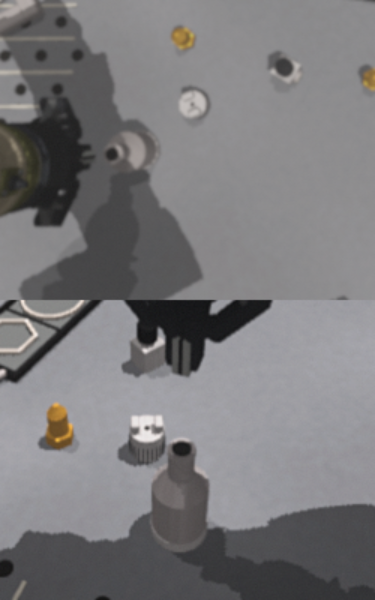

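```bash
cat >>h.py <<'E'
def proj(n,X):
    K,D,o,M=cam(n);c=(np.asarray(X,float).reshape(-1,3)-o)@M
    return cv2.projectPoints(c*[1,-1,-1],np.zeros(3),np.zeros(3),K,D)[0].reshape(-1,2)
E
python3 - <<'E'
from h import *
t=[.3635,.2805,.179]
for n in("top","side"):
    print(n,"tcp",proj(n,t),"cup neck top",proj(n,[.3612,.2837,.118]))
f=np.load("top1.npz");P=cloud("top",f["d"])
m=(P[...,2]>.15)&(P[...,2]<.215);m[:,:100]&=True
v,u=np.nonzero(m);print(len(v),u.min(),u.max(),v.min(),v.max())
Q=P[m];print(np.percentile(Q,[2,50,98],axis=0).round(3))
f=np.load("side1.npz");P=cloud("side",f["d"])
m=(P[...,2]>.15)&(P[...,2]<.23)&(P[...,0]>.25)&(P[...,1]>.1);Q=P[m];print(len(Q),np.percentile(Q,[2,50,98],axis=0).round(3))
a=cv2.imread("pics/side1.png");
for X,c in((t,(0,0,255)),([.3612,.2837,.118],(0,255,0))): cv2.circle(a,tuple(int(i) for i in proj("side",X)[0]),4,c,1)
b=cv2.imread("pics/top1.png")
for X,c in((t,(0,0,255)),([.3612,.2837,.118],(0,255,0))): cv2.circle(b,tuple(int(i) for i in proj("top",X)[0]),4,c,1)
cv2.imwrite("pics/c2.png",np.vstack([a[100:400,100:500],b[100:400,20:420]]))
E
```

```text
top tcp [[164.87776512 282.98518528]] cup neck top [[175.36930915 282.54634063]]
side tcp [[340.68402211 262.91371062]] cup neck top [[340.41018154 298.07833197]]
3 163 163 281 283
[[0.365 0.27  0.212]
 [0.367 0.271 0.213]
 [0.368 0.271 0.214]]
272 [[0.348 0.278 0.211]
 [0.36  0.289 0.222]
 [0.375 0.292 0.23 ]]
```

View pics/c2.png

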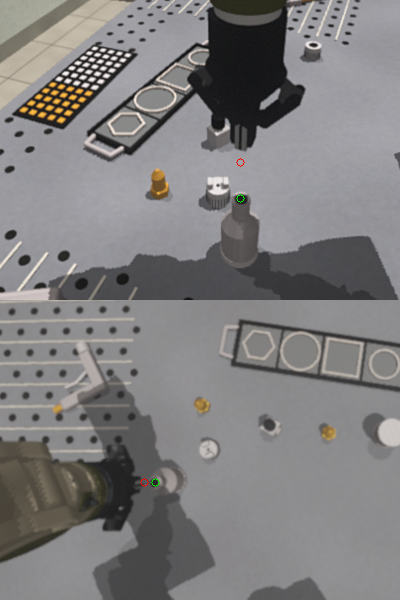

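The cup stands untouched, green mark on its neck. The closed fingertips at about (340,248) in the side view are at z ≈ 0.21, while the state says 0.179. So the real tips sit about 3 cm above the reported TCP, and the fingers closed just over the neck. x and y agree within 2 mm, so I'll correct the height and retry, checking by camera before closing.

>>> {"method": "carry_out", "body": {
  "steps": [
    [[0, 0, 0], [0.3, -0.1, 1], 0],
    [[0, 0, 0], [0.3, -0.1, 2], 0],
    [[0, 0, 0], [0.3, -0.1, 3], 0],
    [[0, 0, 0], [0.3, -0.1, 4], 0],
    [[0, 0, 0], [0.3, -0.1, 6], 0],
    [[0, 0, 0], [0.3, -0.1, 8], 0],
    [[0, 0, 0], [0.3, -0.1, 10], 0],
    [[0, 0, 0], [0.3, -0.1, 11.7], 0]
  ]
}}

```text
clock: 5.2
tcp_pos: [0.3624, 0.2833, 0.0615]
orientation: [-0.0, 0.707, 0.707, -0.0]
wrist_force: [-0.3, 0.7, 0.5]
finger_gap: 0.0854
grip_force: 0.0
```

```bash
python3 - <<'E'
from h import *
s=env.get_state();print(s["tcp_pos"],s["wrist_force"],s["finger_gap"])
p,d=env.read_camera("side"); cv2.imwrite("pics/s2.png",cv2.resize(p[150:400,200:500,::-1],None,fx=2,fy=2)); np.savez("s2.npz",p=p,d=d)
P=cloud("side",d);m=(P[...,2]>.06)&(P[...,2]<.2)&(P[...,0]>.28)&(P[...,0]<.43)&(P[...,1]>.25)&(abs(P[...,0]-.361)>.032)
Q=P[m];print(len(Q))
for sgn in(-1,1):
    q=Q[(Q[:,0]-.361)*sgn>0];print(len(q),np.percentile(q,[1,5,50,95],axis=0).round(3).tolist() if len(q) else "")
E
```

```text
[0.36240975 0.28329697 0.06151085] [-0.31768281  0.69753702  0.47413289] 0.08542936379380893
2354
1357 [[0.287, 0.27, 0.111], [0.289, 0.273, 0.12], [0.309, 0.293, 0.165], [0.326, 0.297, 0.197]]
997 [[0.393, 0.272, 0.106], [0.396, 0.276, 0.114], [0.412, 0.293, 0.158], [0.428, 0.297, 0.197]]
```

View pics/s2.png

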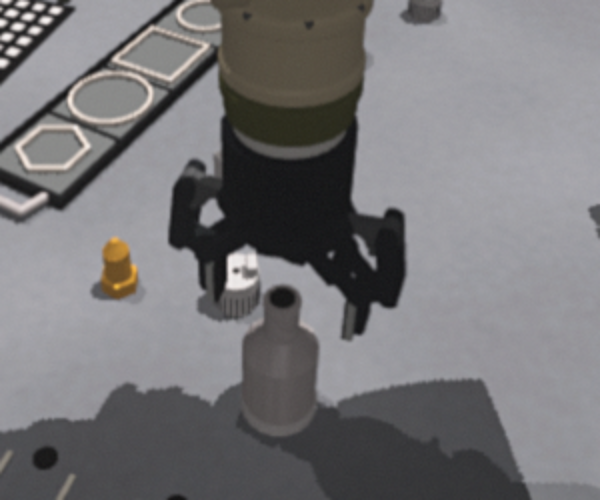

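The side view shows the open fingers straddling the neck at (280,300), tips at z ≈ 0.106 open and so about 0.093 closed. This agrees with the 31 mm offset, and they are centred at x ≈ 0.361. Closing.

>>> {"method": "carry_out", "body": {
  "steps": [
    [[0, 0, 0], [0, 0, 0.5], 0],
    [[0, 0, 0], [0, 0, 0.5], 255],
    [[0, 0, 0], [0, 0, 0.5], 255],
    [[0, 0, 0], [0, 0, 0.5], 255],
    [[0, 0, 0], [0, 0, 0.5], 255],
    [[0, 0, 0], [0, 0, 0.5], 255],
    [[0, 0, 0], [0, 0, 0.5], 255],
    [[0, 0, 0], [0, 0, 0.5], 255]
  ],
  "force": 50
}}

```text
clock: 6.25
tcp_pos: [0.363, 0.2838, 0.0583]
orientation: [0.0, 0.707, 0.707, 0.0]
wrist_force: [-1.8, -0.7, 5.8]
finger_gap: 0.0225
grip_force: 48.8
```

>>> {"method": "carry_out", "body": {
  "steps": [
    [[0, 0, 0], [0, 0, -3], 255],
    [[0, 0, 0], [0, 0, -7], 255],
    [[0, 0, 0], [-1, 1, -9], 255],
    [[0, 0, 0], [-4.5, 4.5, -9], 255],
    [[0, 0, 0], [-8, 8, -9], 255],
    [[0, 0, 0], [-12, 12, -9], 255],
    [[0, 0, 0], [-16, 16, -9], 255],
    [[0, 0, 0], [-20, 20, -9], 255]
  ]
}}

```text
clock: 7.25
tcp_pos: [0.5637, 0.0822, 0.1472]
orientation: [-0.0, 0.707, 0.707, -0.0]
wrist_force: [0.3, 0.6, -0.8]
finger_gap: 0.0226
grip_force: 49.4
```

>>> {"method": "carry_out", "body": {
  "steps": [
    [[0, 0, 0], [-4, 4, 0], 255],
    [[0, 0, 0], [-7.2, 7.8, 0], 255],
    [[0, 0, 0], [-7.2, 7.8, 0], 255],
    [[0, 0, 0], [-7.2, 7.8, 3], 255],
    [[0, 0, 0], [-7.2, 7.8, 6], 255],
    [[0, 0, 0], [-7.2, 7.8, 7.5], 255],
    [[0, 0, 0], [-7.2, 7.8, 8.1], 255],
    [[0, 0, 0], [-7.2, 7.8, 8.1], 255]
  ]
}}

```text
clock: 8.25
tcp_pos: [0.6411, 0.012, 0.0676]
orientation: [0.0, 0.707, 0.707, 0.0]
wrist_force: [0.4, 0.3, -1.0]
finger_gap: 0.0224
grip_force: 49.7
```

>>> {"method": "carry_out", "body": {
  "steps": [
    [[0, 0, 0], [-0.2, 0.1, 0.2], 255],
    [[0, 0, 0], [-0.2, 0.1, 0.4], 255],
    [[0, 0, 0], [-0.2, 0.1, 0.4], 255],
    [[0, 0, 0], [-0.2, 0.1, 0.4], 255],
    [[0, 0, 0], [-0.2, 0.1, 0.4], 0],
    [[0, 0, 0], [-0.2, 0.1, 0.4], 0],
    [[0, 0, 0], [-0.2, 0.1, 0.4], 0],
    [[0, 0, 0], [-0.2, 0.1, 0.4], 0]
  ]
}}

```text
clock: 9.25
tcp_pos: [0.6419, 0.0097, 0.0625]
orientation: [-0.0, 0.707, 0.707, -0.0]
wrist_force: [-0.2, 0.6, -0.0]
finger_gap: 0.0852
grip_force: 0.0
```

```bash
python3 - <<'E'
from h import *
s=env.get_state();print(s["tcp_pos"],s["wrist_force"],s["finger_gap"])
p,d=env.read_camera("side"); cv2.imwrite("pics/s3.png",cv2.resize(p[80:300,150:450,::-1],None,fx=2,fy=2))
E
```

```text
[0.6418692  0.00966442 0.06249362] [-0.19830129  0.60193476 -0.00252899] 0.08522344439029181
```

View pics/s3.png

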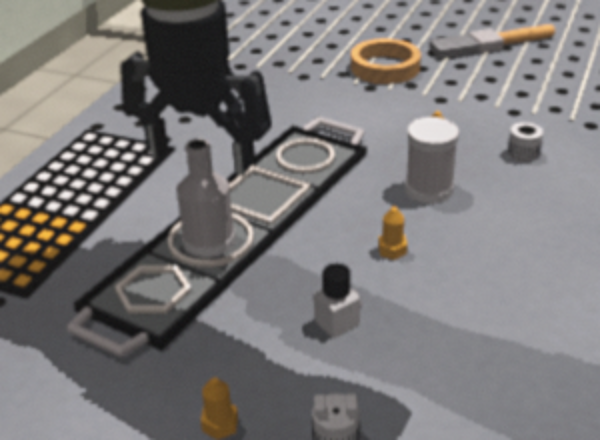

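The cup stands upright in the large round well, at (205,215) in the crop. Next is the air cap.

>>> {"method": "carry_out", "body": {
  "steps": [
    [[0, 0, 0], [0, 0, -4], 0],
    [[0, 0, 0], [0, 0, -9], 0],
    [[0, 0, 0], [2, -2.5, -10], 0],
    [[0, 0, 0], [6, -6.5, -10], 0],
    [[0, 0, 0], [10, -11, -10], 0],
    [[0, 0, 0], [14, -15.5, -10], 0],
    [[0, 0, 0], [17.5, -19.5, -10], 0],
    [[0, 0, 0], [19.5, -21.7, -10], 0]
  ]
}}

```text
clock: 10.3
tcp_pos: [0.4225, 0.2058, 0.1629]
orientation: [-0.0, 0.706, 0.708, -0.0]
wrist_force: [-0.2, -0.2, 0.3]
finger_gap: 0.0857
grip_force: 0.0
```

>>> {"method": "carry_out", "body": {
  "steps": [
    [[0, 0, 0], [0, 0, 1], 0],
    [[0, 0, 0], [0, 0, 5], 0],
    [[0, 0, 0], [0, 0, 9], 0],
    [[0, 0, 0], [0, 0, 13], 0],
    [[0, 0, 0], [0, 0, 14.5], 0],
    [[0, 0, 0], [0, 0, 14.5], 0],
    [[0, 0, 0], [0, 0, 14.5], 0],
    [[0, 0, 0], [0, 0, 14.5], 0]
  ]
}}

```text
clock: 11.3
tcp_pos: [0.426, 0.2046, 0.0187]
orientation: [0.001, 0.707, 0.707, 0.001]
wrist_force: [-0.1, 0.2, 1.0]
finger_gap: 0.0851
grip_force: 0.0
```

>>> {"method": "carry_out", "body": {
  "steps": [
    [[0, 0, 0], [0, 0, 2], 0],
    [[0, 0, 0], [0, 0, 4], 0],
    [[0, 0, 0], [0, 0, 4.5], 0],
    [[0, 0, 0], [0, 0, 4.5], 255],
    [[0, 0, 0], [0, 0, 4.5], 255],
    [[0, 0, 0], [0, 0, 4.5], 255],
    [[0, 0, 0], [0, 0, 4.5], 255],
    [[0, 0, 0], [0, 0, 4.5], 255]
  ]
}}

```text
clock: 12.3
tcp_pos: [0.4256, 0.2048, -0.0263]
orientation: [0.0, 0.707, 0.707, 0.001]
wrist_force: [-0.5, -0.9, 6.2]
finger_gap: 0.037
grip_force: 49.7
```

>>> {"method": "carry_out", "body": {
  "steps": [
    [[0, 0, 0], [0, 0, -4], 255],
    [[0, 0, 0], [0, 0, -9], 255],
    [[0, 0, 0], [-2, 1, -10], 255],
    [[0, 0, 0], [-7, 3.5, -10], 255],
    [[0, 0, 0], [-12, 6, -10], 255],
    [[0, 0, 0], [-17.5, 8.5, -10], 255],
    [[0, 0, 0], [-23, 11, -10], 255],
    [[0, 0, 0], [-28, 13.5, -10], 255]
  ]
}}

```text
clock: 13.3
tcp_pos: [0.5606, -0.0774, 0.073]
orientation: [0.0, 0.707, 0.707, 0.0]
wrist_force: [1.3, 0.2, -0.5]
finger_gap: 0.0368
grip_force: 50.2
```

>>> {"method": "carry_out", "body": {
  "steps": [
    [[0, 0, 0], [-5, 2.5, 0], 255],
    [[0, 0, 0], [-9.9, 5.1, 0], 255],
    [[0, 0, 0], [-9.9, 5.1, 0], 255],
    [[0, 0, 0], [-9.9, 5.1, 3], 255],
    [[0, 0, 0], [-9.9, 5.1, 6], 255],
    [[0, 0, 0], [-9.9, 5.1, 8.5], 255],
    [[0, 0, 0], [-9.9, 5.1, 9.2], 255],
    [[0, 0, 0], [-9.9, 5.1, 9.2], 255]
  ]
}}

```text
clock: 14.3
tcp_pos: [0.6101, -0.1731, -0.0182]
orientation: [-0.0, 0.707, 0.708, -0.0]
wrist_force: [-2.3, 1.4, 2.6]
finger_gap: 0.0366
grip_force: 50.4
```

>>> {"method": "carry_out", "body": {
  "steps": [
    [[0, 0, 0], [-0.2, 0.1, 0.1], 255],
    [[0, 0, 0], [-0.2, 0.1, 0.3], 255],
    [[0, 0, 0], [-0.2, 0.1, 0.3], 255],
    [[0, 0, 0], [-0.2, 0.1, 0.3], 255],
    [[0, 0, 0], [-0.2, 0.1, 0.3], 0],
    [[0, 0, 0], [-0.2, 0.1, 0.3], 0],
    [[0, 0, 0], [-0.2, 0.1, 0.3], 0],
    [[0, 0, 0], [-0.2, 0.1, 0.3], 0]
  ]
}}

```text
clock: 15.3
tcp_pos: [0.6105, -0.1744, -0.0202]
orientation: [-0.001, 0.706, 0.708, -0.0]
wrist_force: [-7.4, 4.6, 12.9]
finger_gap: 0.0483
grip_force: 51.3
```

The opening fingers are braced against the inside of the well's rim (gap 48 mm). I'll bring them in slightly, raise them clear and then open.

>>> {"method": "carry_out", "body": {
  "steps": [
    [[0, 0, 0], [0, 0, 0], 122],
    [[0, 0, 0], [0, 0, 0], 122],
    [[0, 0, 0], [0, 0, -0.5], 122],
    [[0, 0, 0], [0, 0, -1], 122],
    [[0, 0, 0], [0, 0, -1.5], 122],
    [[0, 0, 0], [0, 0, -1.5], 100],
    [[0, 0, 0], [0, 0, -1.5], 50],
    [[0, 0, 0], [0, 0, -1.5], 0]
  ],
  "force": 20
}}

```text
clock: 16.3
tcp_pos: [0.6118, -0.1763, -0.0075]
orientation: [-0.0, 0.707, 0.707, -0.0]
wrist_force: [0.1, -0.4, 0.1]
finger_gap: 0.0837
grip_force: 0.0
```

```bash
python3 - <<'E'
from h import *
s=env.get_state();print(s["tcp_pos"],s["wrist_force"],s["finger_gap"])
p,d=env.read_camera("side"); cv2.imwrite("pics/s4.png",cv2.resize(p[80:280,200:450,::-1],None,fx=2.4,fy=2.4))
E
```

```text
[ 0.61182096 -0.17626434 -0.0075437 ] [ 0.07260296 -0.35143338  0.13504488] 0.08374779431606902
```

View pics/s4.png

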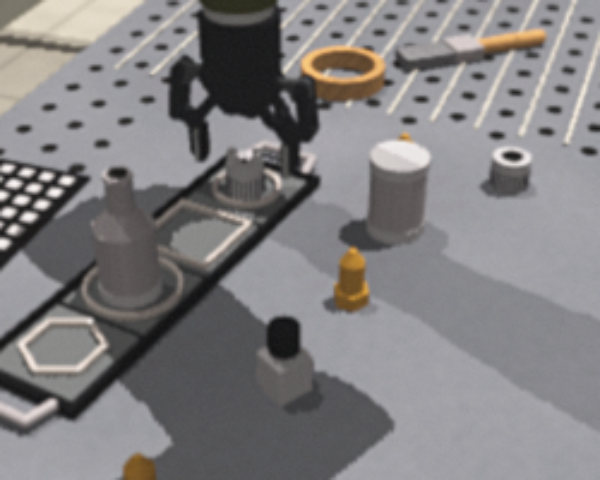

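The cap stands in the small round well at (245,180), horns up. Next is the nozzle nearest the base, at (352,280) in the crop.

>>> {"method": "carry_out", "body": {
  "steps": [
    [[0, 0, 0], [0, 0, -4], 0],
    [[0, 0, 0], [0, 0, -9], 0],
    [[0, 0, 0], [1, -1.5, -10], 0],
    [[0, 0, 0], [4.5, -5.5, -10], 0],
    [[0, 0, 0], [8.5, -10, -10], 0],
    [[0, 0, 0], [12.8, -15.3, -10], 0],
    [[0, 0, 0], [12.8, -15.3, -10], 0],
    [[0, 0, 0], [12.8, -15.3, -7], 0]
  ]
}}

```text
clock: 17.35
tcp_pos: [0.4612, -0.0487, 0.0648]
orientation: [0.003, 0.707, 0.708, 0.001]
wrist_force: [0.8, 0.6, 0.2]
finger_gap: 0.0853
grip_force: 0.0
```

>>> {"method": "carry_out", "body": {
  "steps": [
    [[0, 0, 0], [0, -0.1, 2], 0],
    [[0, 0, 0], [0, -0.1, 5], 0],
    [[0, 0, 0], [0, -0.1, 7.5], 0],
    [[0, 0, 0], [0, -0.1, 7.9], 0],
    [[0, 0, 0], [0, -0.1, 7.9], 255],
    [[0, 0, 0], [0, -0.1, 7.9], 255],
    [[0, 0, 0], [0, -0.1, 7.9], 255],
    [[0, 0, 0], [0, -0.1, 7.9], 255]
  ],
  "force": 50
}}

```text
clock: 18.35
tcp_pos: [0.4604, -0.0489, -0.0144]
orientation: [0.002, 0.707, 0.707, 0.001]
wrist_force: [-0.4, 1.3, 8.1]
finger_gap: 0.0205
grip_force: 57.5
```

>>> {"method": "carry_out", "body": {
  "steps": [
    [[0, 0, 0], [0, 0, 0], 255],
    [[0, 0, 0], [0, 0, 0], 255],
    [[0, 0, 0], [0, 0, 0], 255],
    [[0, 0, 0], [0, 0, 0], 255],
    [[0, 0, 0], [0, 0, 0], 255],
    [[0, 0, 0], [0, 0, 0], 255],
    [[0, 0, 0], [0, 0, 0], 255],
    [[0, 0, 0], [0, 0, 0], 255]
  ]
}}

```text
clock: 19.35
tcp_pos: [0.4604, -0.0489, -0.0144]
orientation: [0.002, 0.707, 0.707, 0.001]
wrist_force: [-0.1, 0.4, 9.0]
finger_gap: 0.0203
grip_force: 57.5
```

>>> {"method": "carry_out", "body": {
  "steps": [
    [[0, 0, 0], [0, 0, -4], 255],
    [[0, 0, 0], [0, 0, -9], 255],
    [[0, 0, 0], [1, 1, -13], 255],
    [[0, 0, 0], [4, 4.5, -13], 255],
    [[0, 0, 0], [7.5, 9, -13], 255],
    [[0, 0, 0], [11, 13.5, -13], 255],
    [[0, 0, 0], [14, 17.5, -13], 255],
    [[0, 0, 0], [15.2, 19.7, -13], 255]
  ]
}}

```text
clock: 20.35
tcp_pos: [0.6563, 0.1058, 0.1134]
orientation: [0.0, 0.706, 0.708, 0.0]
wrist_force: [0.2, 0.0, -1.5]
finger_gap: 0.0205
grip_force: 57.4
```

>>> {"method": "carry_out", "body": {
  "steps": [
    [[0, 0, 0], [-0.3, 0.1, 3], 255],
    [[0, 0, 0], [-0.3, 0.1, 7], 255],
    [[0, 0, 0], [-0.3, 0.1, 10], 255],
    [[0, 0, 0], [-0.3, 0.1, 11.5], 255],
    [[0, 0, 0], [-0.3, 0.1, 12], 255],
    [[0, 0, 0], [-0.3, 0.1, 12.2], 255],
    [[0, 0, 0], [-0.3, 0.1, 12.2], 255],
    [[0, 0, 0], [-0.3, 0.1, 12.2], 255]
  ]
}}

```text
clock: 21.35
tcp_pos: [0.6568, 0.1008, -0.0063]
orientation: [0.001, 0.707, 0.707, 0.001]
wrist_force: [-2.1, 0.2, 6.4]
finger_gap: 0.0205
grip_force: 59.0
```

>>> {"method": "carry_out", "body": {
  "steps": [
    [[0, 0, 0], [0.2, 0, 0.2], 255],
    [[0, 0, 0], [0.2, 0, 0.2], 255],
    [[0, 0, 0], [0.2, 0, 0.2], 0],
    [[0, 0, 0], [0.2, 0, 0.2], 0],
    [[0, 0, 0], [0.2, 0, 0.2], 0],
    [[0, 0, 0], [0.2, 0, 0.2], 0],
    [[0, 0, 0], [0.2, 0, -3], 0],
    [[0, 0, 0], [0.2, 0, -6], 0]
  ],
  "force": 20
}}

```text
clock: 22.35
tcp_pos: [0.6553, 0.1028, 0.0517]
orientation: [-0.001, 0.707, 0.707, -0.001]
wrist_force: [0.2, 0.7, 0.4]
finger_gap: 0.0855
grip_force: 0.0
```

```bash
python3 - <<'E'
from h import *
s=env.get_state();print(s["tcp_pos"],s["wrist_force"],s["finger_gap"])
p,d=env.read_camera("side"); cv2.imwrite("pics/s5.png",cv2.resize(p[120:320,150:400,::-1],None,fx=2.4,fy=2.4))
P=cloud("side",d);m=(P[...,2]>.048)&(P[...,2]<.075)&(abs(P[...,0]-.473)<.03)&(abs(P[...,1]-.073)<.03)
print(P[m].min(0),P[m].max(0))
E
```

```text
[0.6553086  0.10281584 0.05171175] [0.24020614 0.73679967 0.38173952] 0.08545610037376533
[0.45944519 0.06229673 0.04807817] [0.4842816  0.08862046 0.06613961]
```

View pics/s5.png

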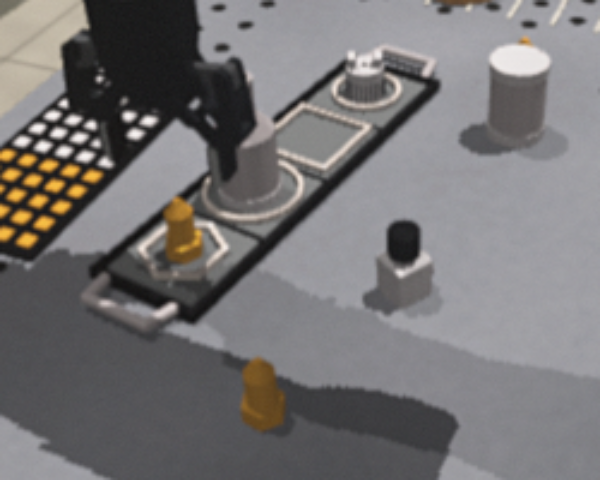

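The nozzle stands upright in the hex well at (182,235). Next is the regulator at (404,265).

>>> {"method": "carry_out", "body": {
  "steps": [
    [[0, 0, 0], [0, 0, -3], 0],
    [[0, 0, 0], [0, -2, -5], 0],
    [[0, 0, 0], [-0.5, -7, -5], 0],
    [[0, 0, 0], [-1.5, -12, -5], 0],
    [[0, 0, 0], [-2.5, -16, -5], 0],
    [[0, 0, 0], [-2.9, -18.2, -5], 0],
    [[0, 0, 0], [-2.9, -18.2, -5], 0],
    [[0, 0, 0], [-2.9, -18.2, -2], 0]
  ]
}}

```text
clock: 23.4
tcp_pos: [0.4775, 0.0737, 0.0736]
orientation: [0.003, 0.707, 0.707, 0.002]
wrist_force: [0.6, -0.2, -0.1]
finger_gap: 0.0855
grip_force: 0.0
```

>>> {"method": "carry_out", "body": {
  "steps": [
    [[0, 0, 0], [0, -0.2, 2], 0],
    [[0, 0, 0], [0, -0.2, 5], 0],
    [[0, 0, 0], [0, -0.2, 6.3], 0],
    [[0, 0, 0], [0, -0.2, 6.3], 0],
    [[0, 0, 0], [0, -0.2, 6.3], 255],
    [[0, 0, 0], [0, -0.2, 6.3], 255],
    [[0, 0, 0], [0, -0.2, 6.3], 255],
    [[0, 0, 0], [0, -0.2, 6.3], 255]
  ],
  "force": 50
}}

```text
clock: 24.4
tcp_pos: [0.4726, 0.0736, 0.0094]
orientation: [0.001, 0.707, 0.707, 0.001]
wrist_force: [0.9, -0.5, 2.9]
finger_gap: 0.0244
grip_force: 48.8
```

>>> {"method": "carry_out", "body": {
  "steps": [
    [[0, 0, 0], [0, 0, -4], 255],
    [[0, 0, 0], [0, 0, -9], 255],
    [[0, 0, 0], [-1, 1, -13], 255],
    [[0, 0, 0], [-4.5, 4.5, -13], 255],
    [[0, 0, 0], [-8.5, 8.5, -13], 255],
    [[0, 0, 0], [-12.5, 12, -13], 255],
    [[0, 0, 0], [-15.7, 15.4, -13], 255],
    [[0, 0, 0], [-15.7, 15.4, -13], 255]
  ]
}}

```text
clock: 25.4
tcp_pos: [0.6275, -0.086, 0.1372]
orientation: [-0.0, 0.708, 0.706, -0.0]
wrist_force: [-0.1, 1.0, -2.3]
finger_gap: 0.0243
grip_force: 49.9
```

Lower to a reported z of about 0.0145 (0.0094 + 5 mm floor).

>>> {"method": "carry_out", "body": {
  "steps": [
    [[0, 0, 0], [0.2, -0.1, 4], 255],
    [[0, 0, 0], [0.2, -0.1, 8], 255],
    [[0, 0, 0], [0.2, -0.1, 10.5], 255],
    [[0, 0, 0], [0.2, -0.1, 11.7], 255],
    [[0, 0, 0], [0.2, -0.1, 12.2], 255],
    [[0, 0, 0], [0.2, -0.1, 12.2], 255],
    [[0, 0, 0], [0.2, -0.1, 12.2], 255],
    [[0, 0, 0], [0.2, -0.1, 12.2], 255]
  ]
}}

```text
clock: 26.4
tcp_pos: [0.6258, -0.0815, 0.0176]
orientation: [0.001, 0.707, 0.707, 0.0]
wrist_force: [-0.0, 0.9, 1.0]
finger_gap: 0.0245
grip_force: 50.1
```

>>> {"method": "carry_out", "body": {
  "steps": [
    [[0, 0, 0], [-0.1, 0, 0.2], 255],
    [[0, 0, 0], [-0.1, 0, 0.3], 255],
    [[0, 0, 0], [-0.1, 0, 0.3], 255],
    [[0, 0, 0], [-0.1, 0, 0.3], 0],
    [[0, 0, 0], [-0.1, 0, 0.3], 0],
    [[0, 0, 0], [-0.1, 0, 0.3], 0],
    [[0, 0, 0], [-0.1, 0, 0.3], 0],
    [[0, 0, 0], [-0.1, 0, 0.3], 0]
  ],
  "force": 20
}}

```text
clock: 27.4
tcp_pos: [0.6249, -0.0823, 0.0136]
orientation: [-0.0, 0.707, 0.707, -0.0]
wrist_force: [0.2, -0.1, 0.1]
finger_gap: 0.0857
grip_force: 0.0
```

>>> {"method": "carry_out", "body": {
  "steps": [
    [[0, 0, 0], [0, 0, -3], 0],
    [[0, 0, 0], [0, 0, -7], 0],
    [[0, 0, 0], [0, 0, -11], 0],
    [[0, 0, 0], [0, 0, -14], 0],
    [[0, 0, 0], [0, -4, -14], 0],
    [[0, 0, 0], [0, -9, -14], 0],
    [[0, 0, 0], [0, -14, -14], 0],
    [[0, 0, 0], [0, -18, -14], 0]
  ]
}}

```text
clock: 28.4
tcp_pos: [0.443, -0.0822, 0.1537]
orientation: [-0.0, 0.707, 0.707, -0.0]
wrist_force: [0.1, -0.5, -0.3]
finger_gap: 0.0855
grip_force: 0.0
```

```bash
python3 - <<'E'
from h import *
s=env.get_state();print(s["tcp_pos"],s["wrist_force"],s["finger_gap"],s["clock"])
p,d=env.read_camera("side");t,dt=env.read_camera("top")
cv2.imwrite("pics/f.png",np.vstack([cv2.resize(x[...,::-1],(480,300)) for x in (p,t)]))
P=cloud("top",dt);z=P[...,2]
for n,(x,y) in dict(cup=(.642,.010),cap=(.611,-.176),noz=(.657,.103),reg=(.626,-.083)).items():
    m=(np.hypot(P[...,0]-x,P[...,1]-y)<.04)&(z>.03)&(z<.14)
    if m.sum()<5: print(n,"hidden");continue
    Q=P[m];T=Q[Q[:,2]>Q[:,2].max()-.01];print(n,m.sum(),Q[:,2].max().round(4),T.mean(0).round(4))
E
```

```text
[ 0.44296153 -0.08215073  0.15370358] [ 0.09997725 -0.50641986 -0.27281387] 0.08549180294691697 28.4
cup 605 0.1302 [0.6412 0.0114 0.1264]
cap hidden
noz 109 0.0642 [0.6549 0.0991 0.0583]
reg 278 0.0772 [ 0.6261 -0.0789  0.0724]
```

View pics/f.png

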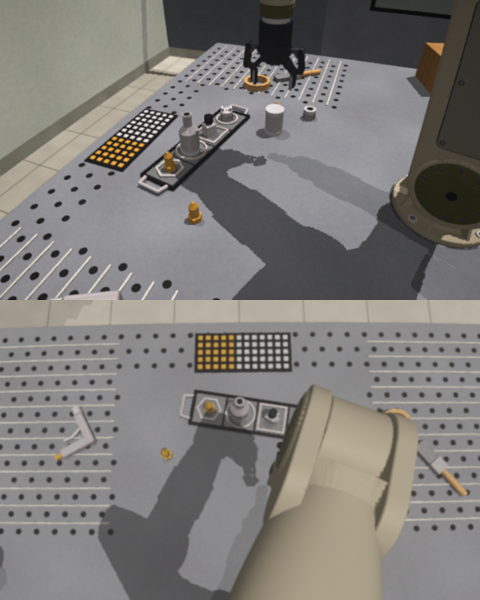

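The top view shows the nozzle (209,408), cup (240,411) and regulator (272,415), each inside its own rim at the expected height. The side view shows the cap in the small well at (226,116), and the can and collar still standing where they were. Handing in.

```bash
python3 -c "
from workcell import env
print(env.hand_in())"
```

```text
the job is handed in; nothing more can be done
None
```

I packed all four parts upright in their own wells, left the can and collar untouched, and handed the job in at about 28.5 s; the hand-in returned no verdict.

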